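Count ferrite cores off the tray through its gate

TASK

Count the three loose ferrite ring cores off the counting tray: with the fingertips, sweep them along the deck and out through the gate in its rim, one at a time, so that each drops into the catch trough behind the gate. Push gently, since ferrite chips easily, and do not pinch or pick the cores up. Leave the capacitor standing where it is on the tray and the things on the bench in their places, and finish with the hand clear.

Things in the scene. Friction and masses are not known exactly. Their poses are not given: they have to be found in the camera images.
- tray: fixed sheet-metal counting tray. Origin on the bench under it, z up, y across the deck away from the gate. Its level deck, 70 mm above the bench, spans x -130 to 130 and y -104 to 110 mm. A rim 4 mm thick and 12 mm high stands all round it, just outside x = +-130 and y = 110, and on the deck's last 4 mm (y -104 to -100) on the gate side
- gate (a point): middle of the gate, a 42 mm wide break in the rim with no sill, at the deck's outer edge: (0, -104, 70) mm in the tray's frame, same axes; way out is -y. A core whose centre passes this edge tips and falls into the trough. Two 12 mm high rails funnel to it: inner faces from tray (+-130, -45) to (+-34, -88) to (+-21, -102) mm
- trough (a point): centre of the floor of the open catch trough behind the gate: (0, -149, 6) mm in the tray's frame, same axes. Inside 60 mm wide (x) and 90 mm long (y), starting right at the deck's edge; floor 64 mm below the deck, side walls 75 mm and end wall 82 mm high above the bench
- core1_mid (a point): one of three identical plain dark-grey ferrite ring cores, 30 mm outside diameter, 18 mm hole, 12 mm high, about 26 g, lying flat and loose on the tray's deck at the start; this point is the centre of the ring, half-way up (6 mm above the deck)
- core2_mid (a point): one of three identical plain dark-grey ferrite ring cores, 30 mm outside diameter, 18 mm hole, 12 mm high, about 26 g, lying flat and loose on the tray's deck at the start; this point is the centre of the ring, half-way up (6 mm above the deck)
- core3_mid (a point): one of three identical plain dark-grey ferrite ring cores, 30 mm outside diameter, 18 mm hole, 12 mm high, about 26 g, lying flat and loose on the tray's deck at the start; this point is the centre of the ring, half-way up (6 mm above the deck)
- core1: the first core; origin at the centre of its underside, z along the ring's axis
- core2: the second core; origin at the centre of its underside, z along the ring's axis
- core3: the third core; origin at the centre of its underside, z along the ring's axis
- capacitor_mid (a point): can capacitor, 25 mm diameter, 40 mm tall plus 6 mm solder tags on top, standing loose on the deck, easily knocked over; this point is its centre, 20 mm above the deck; z up along the can. The cores and it start in any order on a rough arc 110 to 145 mm from the gate, centres at least 40 mm apart
- reel: solder reel, 52 mm diameter and 44 mm tall, standing on the bench beside the trough; origin at the centre of its underside
- jar: small flux jar, 42 mm diameter and 45 mm tall, standing on the bench beside the trough; origin at the centre of its underside
- screwdriver: screwdriver, 170 mm long, lying on the bench to the left of the tray; origin on its length, on the bench

How it is judged (in metres and radians):
On the way, in this order (a step that is already met when the one before it is completed fails the run):
1. a first core lies in the trough (((x of core1_mid in the frame of trough between -0.03 and 0.03 m and y of core1_mid in the frame of trough between -0.045 and 0.045 m and z of core1_mid in the frame of trough between 0 and 0.059 m) or (x of core2_mid in the frame of trough between -0.03 and 0.03 m and y of core2_mid in the frame of trough between -0.045 and 0.045 m and z of core2_mid in the frame of trough between 0 and 0.059 m) or (x of core3_mid in the frame of trough between -0.03 and 0.03 m and y of core3_mid in the frame of trough between -0.045 and 0.045 m and z of core3_mid in the frame of trough between 0 and 0.059 m))), for 0.2 s.
2. a second core has followed it into the trough ((((x of core1_mid in the frame of trough between -0.03 and 0.03 m and y of core1_mid in the frame of trough between -0.045 and 0.045 m and z of core1_mid in the frame of trough between 0 and 0.059 m) and (x of core2_mid in the frame of trough between -0.03 and 0.03 m and y of core2_mid in the frame of trough between -0.045 and 0.045 m and z of core2_mid in the frame of trough between 0 and 0.059 m)) or ((x of core1_mid in the frame of trough between -0.03 and 0.03 m and y of core1_mid in the frame of trough between -0.045 and 0.045 m and z of core1_mid in the frame of trough between 0 and 0.059 m) and (x of core3_mid in the frame of trough between -0.03 and 0.03 m and y of core3_mid in the frame of trough between -0.045 and 0.045 m and z of core3_mid in the frame of trough between 0 and 0.059 m)) or ((x of core2_mid in the frame of trough between -0.03 and 0.03 m and y of core2_mid in the frame of trough between -0.045 and 0.045 m and z of core2_mid in the frame of trough between 0 and 0.059 m) and (x of core3_mid in the frame of trough between -0.03 and 0.03 m and y of core3_mid in the frame of trough between -0.045 and 0.045 m and z of core3_mid in the frame of trough between 0 and 0.059 m)))), for 0.2 s.
3. the third core has followed (x of core1_mid in the frame of trough between -0.03 and 0.03 m and y of core1_mid in the frame of trough between -0.045 and 0.045 m and z of core1_mid in the frame of trough between 0 and 0.059 m and x of core2_mid in the frame of trough between -0.03 and 0.03 m and y of core2_mid in the frame of trough between -0.045 and 0.045 m and z of core2_mid in the frame of trough between 0 and 0.059 m and x of core3_mid in the frame of trough between -0.03 and 0.03 m and y of core3_mid in the frame of trough between -0.045 and 0.045 m and z of core3_mid in the frame of trough between 0 and 0.059 m), for 0.2 s.
At the end, for the whole second after the job is handed in: All three cores lie at rest (under 20 mm/s) inside the catch trough, their centres below the deck, having dropped in one after another; the capacitor stands upright (within 0.15 rad) on the tray, and it, the solder reel, the flux jar and the screwdriver are within 15 mm of where they were (all of step 3 and linear speed of each of core1, core2, core3 below 0.02 m/s and angle between capacitor_mid's own z axis and vertical below 0.15 rad and distance of each of capacitor_mid, reel, jar, screwdriver from where it was at the start of the episode below 0.015 m); the robot touches nothing.
It fails at once if a core is lifted more than 15 mm off the deck (height (world z) of any of core1_mid, core2_mid, core3_mid above 0.091 m).
It fails at once if a core is squeezed or pressed with more than 15 N (contact force between the fingers and core1 above 15 N or contact force between the fingers and core2 above 15 N or contact force between the fingers and core3 above 15 N).
It fails at once if the capacitor is knocked over or shoved more than 15 mm (angle between capacitor_mid's own z axis and vertical above 0.5 rad or distance of capacitor_mid from where it was at the start of the episode above 0.015 m).
It fails at once if the solder reel, the flux jar or the screwdriver is moved more than 15 mm (distance of any of reel, jar, screwdriver from where it was at the start of the episode above 0.015 m).
It also fails if it takes over 72 s, if anything falls off the work surface, if the arm or the gripper's body presses on something with over 40 N, if the wrist force passes 120 N, or if a joint passes its speed limit or range.

ROBOT

A 6-joint arm with a two-finger parallel gripper is mounted at the origin on the work surface. World frame = base frame: x ahead of the robot, y to its left, z up, the work surface at z = 0. Lengths are in mm, angles in rad, forces in N, time in s.
With the tool pointing down it reaches from about 350 to 975 mm from the base axis. Payload 7.1 kg.
Tool frame: the origin (TCP) lies on the front face of the gripper's body, between the roots of the fingers; the fingertips stand 80 mm ahead of it and the grasp point (between the pads) lies 61 mm ahead of it (env.tips_ahead is the distance from the TCP to the fingertips, in mm); z points along the fingers, y is the direction in which the jaws open and shut (so a half turn about z gives the same grasp; the last joint's range is limited). The gripper opens to 88 mm and grips with 3 to 60 N. Pads are 20 mm wide; open, the fingers measure 115 mm over their backs; the gripper's body (75 mm by 178 mm) begins 61 mm behind the grasp point.
Start: joints at [1.262, 0.423, 1.63, -0, 1.089, -0.019], TCP at [178.569, 598.931, 302.675] pointing down, gripper open.
Joint ranges: [-3, 3], [-0.9, 2.11], [0.09, 2.58], [-1.31, 4.45], [0.11, 2.69], [-2.54, 2.54]. Speed limits (rad/s): [2.39, 2.39, 3.01, 3.14, 3.14, 3.14].

INTERFACE

Orientations are given as a unit quaternion [x, y, z, w].
In Python, from station import env, set_gripper, viewer, workorder gives the robot as it stands. Calls block until the motion is done:
- env.reach(position, orientation): joint-space move of the TCP to a pose.
- env.move_l(position, rot=None, rate=150, f_stop=None): straight line of the TCP; rot=None keeps the orientation; rate is the mean speed in mm/s. With f_stop (N) it stops when the force on the tool has changed by that much, and returns True; else False.
- env.move_joints(angles): joint-space move.
- set_gripper(opening): finger opening in mm; the grip force is fixed at half the most; returns when the fingers have stopped.
- env.hold(seconds).
- env.ik(position, orientation): joint angles nearest the present ones, or None.
- env.read_state(): the state.
- viewer.camera(name): name is "scene" or "top"; returns the picture (480x640x3 uint8, blue, green, red); there is no depth.
- viewer.camera_params(name): a dict with "fx", "fy", "cx", "cy" (pixels), "dist" ([k1, k2, p1, p2, k3] as OpenCV has them; the pictures are not rectified), "pose" (4x4, takes a point from camera to world coordinates). Camera axes: x right, y up, looking along -z (the intrinsics and any distortion apply to the point x, -y, -z); pixel columns grow to the right and rows downward; lengths in mm; the calibration is good to about 2 mm. A picture is of the moment at which its call begins. camera_params takes no time and is no camera call.
A pose or a line that the arm cannot do raises env.IKError and nothing moves.
- workorder.sign_off(): hands the job in, once; it reports no verdict.
The state is a dict: "time_s": time; "qpos": joint angles; "dq": joint speeds; "tau": joint torques, N m; "tool_pos": TCP position; "orientation": TCP orientation; "force": force on the tool from outside, world axes, zero at the start; "wrist_torque": the same for the moment, N m; "width": finger opening in mm.
Only numpy, scipy, OpenCV 4.12 (cv2) and the standard library are available. Lean on these libraries where they do the work, as an engineer would, in place of code of your own. Each camera call takes 0.05 s, during which the arm holds its last target. There are 200 camera calls.

## Working session

There is one attempt and no reset: what is moved stays moved. The work goes in short steps, each a Python script; the robot and the scene stay as the last script left them, time stands still between calls to the robot, and variables do not carry over. Pictures are saved under pics/ and viewed, about 8 in all and at most 12, crops included, and the job is handed in when it is done.

```bash
ls; mkdir -p pics; python3 - <<'E'
from station import env, viewer
import cv2,numpy as np
for n in("top","scene"):
    cv2.imwrite(f"pics/{n}0.png",viewer.camera(n)); p=viewer.camera_params(n); print(n,p)
s=env.read_state();print(s["time_s"],s["orientation"],s["width"])
E
```

```text
pics
top {'fx': 455.7553739026458, 'fy': 455.7553739026458, 'cx': 323.7971701862206, 'cy': 236.44371043343222, 'dist': array([-0.07620567,  0.        ,  0.        ,  0.        ,  0.        ]), 'pose': array([[-2.12158739e-02,  9.94234605e-01, -1.05106789e-01,
         5.02343360e+02],
       [-9.99729918e-01, -2.00999000e-02,  1.16655421e-02,
         1.39826700e+02],
       [ 9.48564967e-03,  1.05325896e-01,  9.94392517e-01,
         7.90859715e+02],
       [ 0.00000000e+00,  0.00000000e+00,  0.00000000e+00,
         1.00000000e+00]])}
scene {'fx': 572.5221955201682, 'fy': 572.5221955201682, 'cx': 322.4055780656877, 'cy': 242.42047187863233, 'dist': array([-0.06046552,  0.        ,  0.        ,  0.        ,  0.        ]), 'pose': array([[-1.31389461e-01, -7.34709350e-01,  6.65536611e-01,
         1.14818669e+03],
       [ 9.91179772e-01, -8.56428726e-02,  1.01133364e-01,
         2.26275195e+02],
       [-1.73051609e-02,  6.72954285e-01,  7.39481617e-01,
         7.25484194e+02],
       [ 0.00000000e+00,  0.00000000e+00,  0.00000000e+00,
         1.00000000e+00]])}
0.1 [ 1.44397461e-01  9.89519547e-01 -6.54312356e-04 -1.09913542e-04] 87.6388181201343
```

View pics/top0.png

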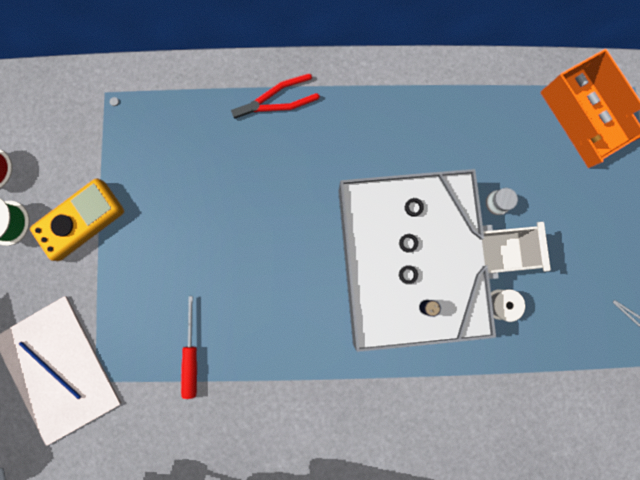

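View pics/scene0.png

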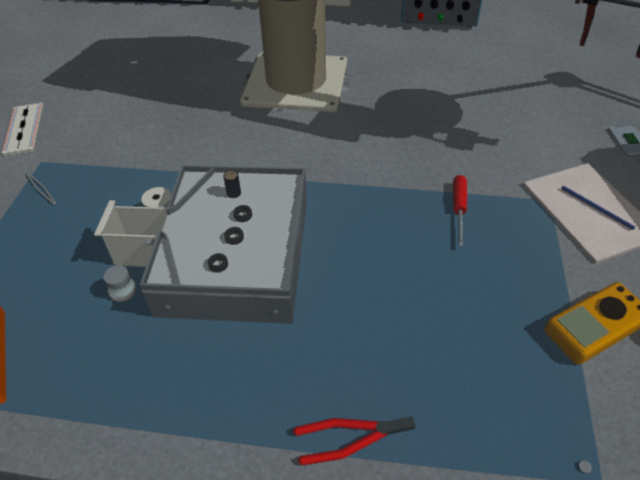

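Top view: the tray gate faces image right (world -y). The cores are at about (414,207), (409,243) and (408,275), with the capacitor at (431,308), the jar at (503,201) and the reel at (509,305). The scene view agrees. Next I measure, with a zoomed crop for the tray corners.

```bash
cat > h.py <<'E'
import numpy as np, cv2
from station import env, set_gripper, viewer
def ray(n,px,z):
    p=viewer.camera_params(n); K=np.array([[p['fx'],0,p['cx']],[0,p['fy'],p['cy']],[0,0,1]])
    u=cv2.undistortPoints(np.array(px,float).reshape(-1,1,2),K,p['dist']).reshape(-1,2)
    d=np.c_[u[:,0],-u[:,1],-np.ones(len(u))]@p['pose'][:3,:3].T; o=p['pose'][:3,3]
    return (o+d*((z-o[2])/d[:,2])[:,None])[:,:2]
def dark(img,box,thr):
    x0,y0,x1,y1=box; g=img[y0:y1,x0:x1].max(2)
    m=(g<thr).astype(np.uint8)
    cs,_=cv2.findContours(m,cv2.RETR_EXTERNAL,cv2.CHAIN_APPROX_NONE)
    return [(np.array(cv2.minAreaRect(c)[0])+[x0,y0],cv2.boundingRect(c)[2:],cv2.contourArea(cv2.convexHull(c))) for c in cs if cv2.contourArea(c)>60]
E
python3 - <<'E'
from h import *
t=cv2.imread("pics/top0.png"); s=cv2.imread("pics/scene0.png")
for n,im,b,th in(("top",t,(352,185,470,330),95),("scene",s,(185,165,275,285),60)):
    for c,wh,a in dark(im,b,th): print(n,c.round(1),wh,a,ray(n,c,76).round(1))
pts=[(342,183),(475,170),(493,335),(357,349)]
print(ray("top",pts,82).round(1))
c=cv2.resize(t[160:360,335:555],None,fx=3.6,fy=3,interpolation=cv2.INTER_CUBIC); cv2.imwrite("pics/z.png",cv2.resize(t[160:358,335:555],None,fx=3,fy=3,interpolation=cv2.INTER_CUBIC))
E
```

```text
top [424.4 306.6] (11, 15) 111.0 [[464.4 -23.5]]
top [408.  274.5] (19, 18) 249.0 [[5.151e+02 4.000e-01]]
top [408.5 242.5] (18, 18) 242.5 [[565.6  -2.3]]
top [414.  206.5] (19, 18) 245.0 [[623.1 -13.6]]
scene [217.  262.5] (19, 18) 252.0 [[622.2 -13.9]]
scene [233.5 235.5] (18, 16) 219.5 [[565.2  -2.2]]
scene [242.  213.5] (17, 16) 205.5 [[5.161e+02 1.000e-01]]
scene [232.2 186.7] (16, 21) 250.5 [[454.8 -31.2]]
[[ 661.9  100.8]
 [ 679.9 -114.3]
 [ 417.7 -128.5]
 [ 402.8   84.3]]
```

View pics/z.png

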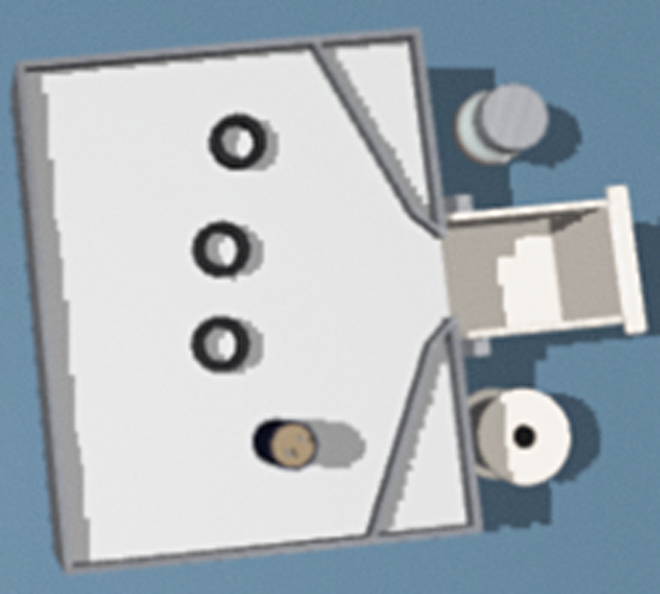

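The zoom is clear. At 3x, the outer gate-side corners are at (421,30) and (480,530), the rail ends at (440,235)/(452,322), the kinks at (411,212)/(428,345) and the rail starts at (318,48)/(372,530). I'll fit the tray pose from these.

```bash
python3 - <<'E'
from h import *
z=np.array([(421,30),(480,530),(440,235),(452,322),(411,212),(428,345),(318,48),(372,532)],float)
T=np.array([(134,-104),(-134,-104),(21,-102),(-21,-102),(34,-88),(-34,-88),(130,-45),(-130,-45)],float)
W=ray("top",z/3+[335,160]-1/3,82)
a,b=T-T.mean(0),W-W.mean(0)
th=np.arctan2((a[:,0]*b[:,1]-a[:,1]*b[:,0]).sum(),(a*b).sum())
R=np.array([[np.cos(th),-np.sin(th)],[np.sin(th),np.cos(th)]]); t=W.mean(0)-R@T.mean(0)
print(th,t,"\nres",(W-(T@R.T+t)).round(1).tolist())
C=np.array([(515.6,.2),(565.4,-2.2),(622.7,-13.7)]); print((C-t)@R)
cap=ray("top",[(335+292/3,160+445/3)],113); print("cap top",cap,(cap-t)@R)
print("jar/reel",(ray("top",[(335+515/3,160+117/3),(335+524/3,160+436/3)],45)-t)@R)
np.savez("tray.npz",R=R,t=t,th=th,C=(C-t)@R)
E
```

```text
0.06442662126134852 [541.00558832 -18.89196411] 
res [[-0.9, -0.2], [1.6, 0.2], [1.2, 1.5], [-2.8, 0.3], [1.7, 1.6], [-0.7, 0.7], [-2.3, -2.2], [2.3, -1.8]]
[[-2.41236999e+01  2.06880186e+01]
 [ 2.54184642e+01  1.50867712e+01]
 [ 8.18591915e+01 -7.84620740e-02]]
cap top [[463.50673702 -26.85338611]] [[-77.85063897  -2.9553689 ]]
jar/reel [[  86.99942238 -166.16203046]
 [ -90.08948049 -148.80143011]]
```

```bash
cat >> h.py <<'E'
from scipy.spatial.transform import Rotation as Ro
D=np.load("tray.npz"); R,t,th=D["R"],D["t"],float(D["th"]); UP,DN=200.,70+3+env.tips_ahead
def pose(c,h,back,z):
    "tool pose: finger middle 'back' mm behind tray point c, facing tray direction h"
    h=np.array(h)/np.linalg.norm(h); xy=R@(np.array(c)-back*h)+t; x=-R@h; x=np.r_[x,0]; k=np.array([0,0,-1.])
    return np.r_[xy,z],Ro.from_matrix(np.c_[x,np.cross(k,x),k]).as_quat()
def sweep(c,end=-109,ctrl=(0,-60),n=8,gap=12,hover=False):
    c=np.array(c);q=np.array(ctrl,float);e=np.array([0,end],float); off=10+np.sqrt(225-gap*gap/4)
    h0=q-c
    env.reach(*pose(c,h0,off+9,UP))
    if hover: return
    p,o=pose(c,h0,off+9,DN)
    if env.move_l(p,o,rate=80,f_stop=6): print("descent stopped",env.read_state()["force"]); return
    for u in np.linspace(0,1,n+1):
        b=(1-u)**2*c+2*u*(1-u)*q+u*u*e; hd=(1-u)*(q-c)+u*(e-q)
        if env.move_l(*pose(b,hd,off,DN),rate=50,f_stop=10): print("stop at",u,env.read_state()["force"]); return
    env.hold(.3); print("end force",env.read_state()["force"].round(2))
    env.move_l(pose(e,(0,-1),off+8,DN)[0],rate=80); env.move_l(pose(e,(0,-1),off+8,UP)[0],rate=120)
E
python3 - <<'E'
from h import *
set_gripper(12)
sweep(D["C"][1],hover=True)
s=env.read_state(); print(s["time_s"],s["width"],s["qpos"])
for n in("top","scene"): cv2.imwrite(f"pics/{n}1.png",viewer.camera(n))
a=cv2.imread("pics/scene1.png")[140:320,80:320]
cv2.imwrite("pics/s1.png",cv2.resize(a,None,fx=3,fy=3,interpolation=cv2.INTER_CUBIC))
E
```

```text
3.8083 11.996900129529603 [3.18231339e-02 4.87385567e-01 1.81024148e+00 1.17349579e-04
 8.43634442e-01 2.92493340e-01]
```

View pics/s1.png

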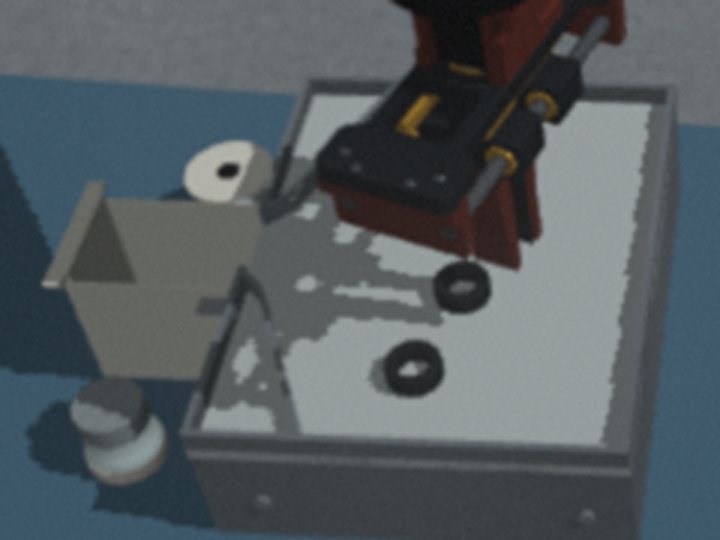

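The fingers hover just behind core 2 (zoom (462,287)), with the tips at about (475-520,265), jaws across the push direction and both neighbours clear. I'll sweep this one.

```bash
python3 - <<'E'
from h import *
sweep(D["C"][1])
env.reach(*pose((0,70),(0,-1),0,UP+30))
print(env.read_state()["time_s"])
t_=viewer.camera("top"); s=viewer.camera("scene")
a=cv2.resize(t_[160:360,335:560],(450,400)); b=cv2.resize(s[140:320,80:320],(533,400))
cv2.imwrite("pics/a2.png",cv2.resize(np.hstack([a,b]),(790,321)))
for n,im,bx,th in(("top",t_,(352,185,470,330),95),("scene",s,(185,165,275,285),60)):
    for c,wh,A in dark(im,bx,th): print(n,c.round(1),wh,A,((ray(n,c,76)-t)@R).round(1))
E
```

```text
end force [ 0.86 -0.24 -0.09]
10.725
top [422.8 309.8] (18, 35) 445.5 [[-81.4   3.3]]
top [355.8 241.1] (10, 89) 429.0 [[34.9 98. ]]
top [387.3 256.9] (37, 145) 362.5 [[ 5.7 50.8]]
scene [217.  262.5] (19, 18) 248.5 [[81.3 -0.2]]
scene [242.  213.5] (17, 16) 204.0 [[-23.7  20.5]]
scene [248. 181.] (53, 33) 1549.5 [[-102.4   18. ]]
```

View pics/a2.png

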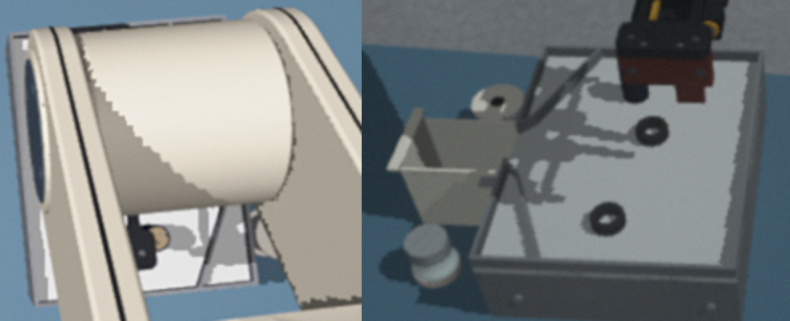

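Core 2 is gone from the deck, and the other two cores haven't moved: scene gives (81,0) and (-24,21). The trough interior is hidden, so I'll swing the arm aside and check from the top.

```bash
cat >> h.py <<'E'
def aside(name):
    q=np.array(env.read_state()["qpos"]); q[0]=1.0; env.move_joints(q)
    t_=viewer.camera("top"); cv2.imwrite(f"pics/{name}_full.png",t_)
    cv2.imwrite(f"pics/{name}.png",cv2.resize(t_[160:358,335:555],None,fx=3,fy=3,interpolation=cv2.INTER_CUBIC))
    for c,wh,A in dark(t_,(352,185,470,330),95): print(c.round(1),wh,A,((ray("top",c,76)-t)@R).round(1))
    print(env.read_state()["time_s"])
E
python3 -c "
from h import *
aside('a3')"
```

```text
[424.4 306.6] (11, 15) 112.0 [[-76.7   0.4]]
[408.  274.5] (19, 18) 248.0 [[-24.6  21. ]]
[414.  206.5] (19, 18) 246.0 [[82.2  0. ]]
12.6333
```

View pics/a3.png

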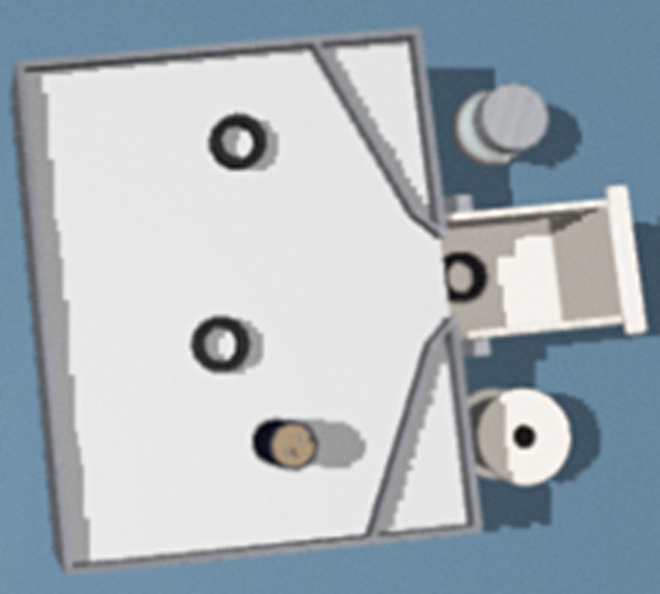

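The first core lies on the trough floor at zoom (463,277), partly hidden by the deck edge and so below it. Everything else is unmoved. Next is the core at (-24,21).

```bash
python3 -c "
from h import *
sweep(D['C'][0])
env.reach(*pose((0,70),(0,-1),0,UP+30)); aside('a4')"
```

```text
end force [ 0.24  1.02 -0.64]
[424.4 306.6] (11, 15) 112.0 [[-76.7   0.4]]
[414.  206.5] (19, 18) 245.5 [[82.2  0. ]]
22.875
```

View pics/a4.png

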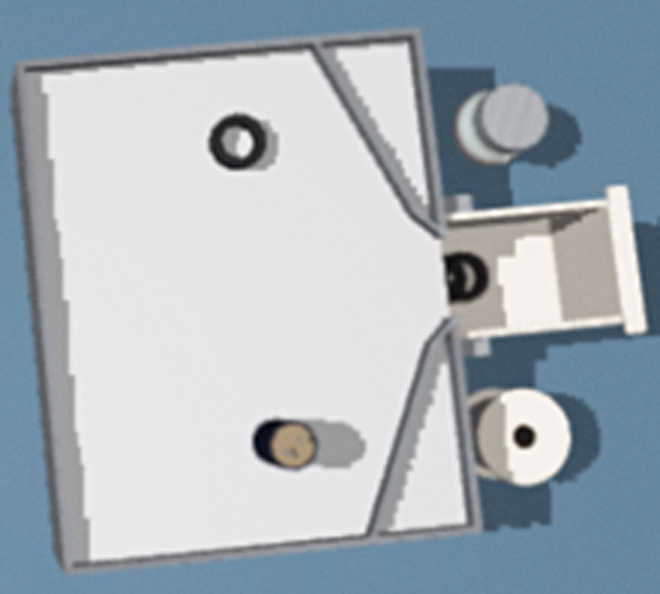

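Two cores are now in the trough, overlapping at about (465,277). The capacitor and the last core haven't moved. Last core next.

```bash
python3 -c "
from h import *
sweep(D['C'][2],n=10)
env.reach(*pose((0,70),(0,-1),0,UP+30)); aside('a5')"
```

```text
descent stopped [-1.10827598 -0.49335724  4.33733158]
[424.4 306.6] (11, 15) 111.0 [[-76.7   0.4]]
[414.  206.5] (19, 18) 245.5 [[82.2  0. ]]
28.2417
```

View pics/a5.png

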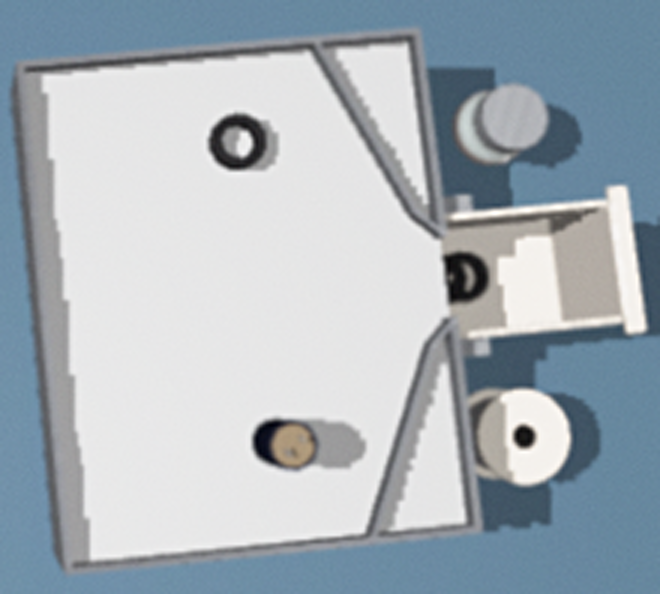

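The descent stopped by design, and nothing moved. With that steep heading the finger corner was at tray x≈129, on the side rim. I'll use a shallower heading and a smaller stand-off, which puts the corner at about 123.

```bash
sed -i 's/hover=False):/hover=False,gapback=9):/; s/off+9/off+gapback/g' h.py; python3 -c "
from h import *
sweep(D['C'][2],ctrl=(0,-80),n=10,gapback=5)
env.reach(*pose((0,70),(0,-1),0,UP+30)); aside('a6')"
```

```text
descent stopped [-0.5145162   0.25100128  5.17784825]
[424.4 306.5] (11, 15) 111.5 [[-76.6   0.3]]
[413.5 208.5] (18, 18) 239.0 [[79.1  1.2]]
33.5
```

View pics/a6.png

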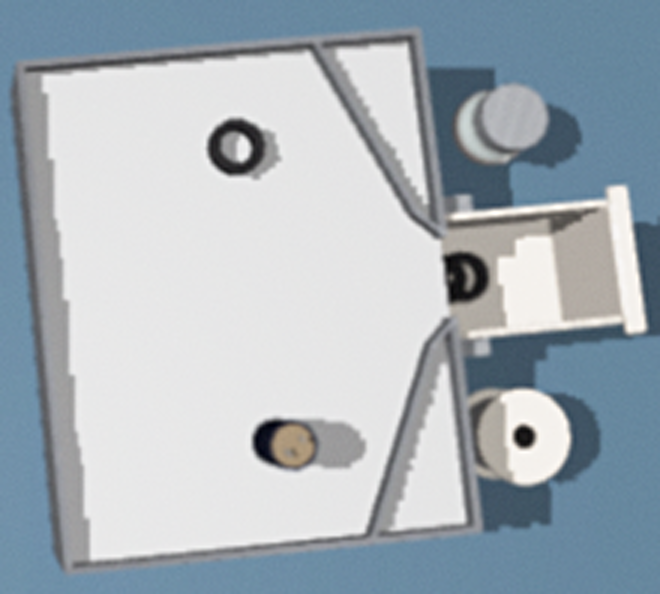

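The core shifted about 3 mm, because my recovery move left from low height. On a stop I should lift first and also log the height. I'll retry with a slower descent (less inertial force), a larger stand-off and the updated core position (79.1, 1.2).

```bash
python3 - <<'E'
s=open('h.py').read()
s=s.replace('rate=80,f_stop=6): print("descent stopped",env.read_state()["force"]); return','rate=35,f_stop=8):\n        s=env.read_state(); print("descent stopped",s["force"],s["tool_pos"],p); env.hold(.3); print(env.read_state()["force"]); env.move_l(np.r_[s["tool_pos"][:2],UP],rate=80); return')
open('h.py','w').write(s)
E
python3 -c "
from h import *
sweep((79.1,1.2),ctrl=(0,-80),n=10,gapback=8)
print(env.read_state()['tool_pos'],env.read_state()['time_s'])"
```

```text
end force [0.53 0.69 0.84]
[545.87270479 -96.02715791 200.05383768] 42.8417
```

```bash
python3 -c "
from h import *
env.reach(*pose((0,70),(0,-1),0,UP+30)); aside('a7')
for n in ('top0','a7_full'):
    im=cv2.imread(f'pics/{n}.png'); g=im[160:358,470:555]
a=cv2.absdiff(cv2.imread('pics/top0.png'),cv2.imread('pics/a7_full.png')).max(2)
for nm,(x0,y0,x1,y1) in dict(cap=(415,295,462,320),jar=(485,183,535,218),reel=(490,288,540,325),driver=(175,290,205,400)).items(): print(nm,(a[y0:y1,x0:x1]>50).sum())
"
```

```text
[424.4 306.5] (11, 15) 112.5 [[-76.6   0.3]]
45.3
cap 0
jar 0
reel 0
driver 0
```

View pics/a7.png

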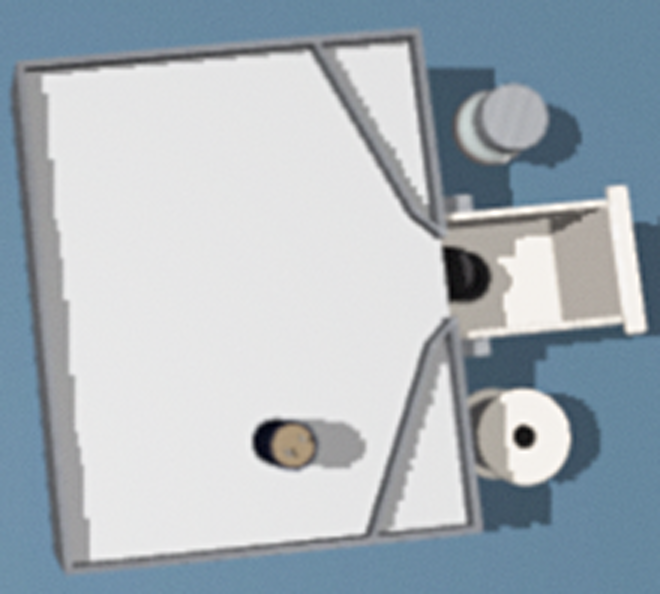

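The third core is through, leaning on the other two at (467,273). It is cut off cleanly by the deck edge, so it lies below the deck. I'll check it's at rest, then hand in.

```bash
python3 -c "
from h import *
from station import workorder
env.hold(1); im=viewer.camera('top'); d=cv2.absdiff(im,cv2.imread('pics/a7_full.png')).max(2)[230:280,475:550]
m=(im[235:265,478:510].max(2)<80); ys,xs=np.nonzero(m); r=ray('top',[(xs.max()+478.5,ys.mean()+235)],42)
print('changed px',(d>40).sum(),'far edge in tray @z42',((r-t)@R).round(1),'row extents',ys.min()+235,ys.max()+235)
s=env.read_state(); print(s['time_s'],s['tool_pos'],s['force'])
workorder.sign_off()"
```

```text
changed px 0 far edge in tray @z42 [[   1.1 -140.3]] row extents 242 259
46.35 [281.02149468 459.49462395 229.29858621] [-0.1424064  -0.49107529  0.52239593]
the job is handed in; nothing more can be done
```

I swept all three cores through the gate one at a time, using slightly opened fingertips as a cradle, and handed the job in at 46.4 s.

**Last checks:**
- The deck holds only the capacitor.
- All three cores are in the trough. The third leans on the other two, below the deck edge.
- Nothing in the trough changed between two top pictures over 1 s apart.
- The capacitor, reel, jar and screwdriver show no change against the first picture.
- The hand is clear, parked with the tool at z ≈ 229 mm.

**What went wrong:** the first two descents for the third core stopped on the force guard at about 5 N. The first was probably the finger corner on the side rim. The cause of the second is unknown, because I did not log the height. Leaving from the second stop nudged that core about 3 mm. A slower descent with a shallower heading and the core's position re-measured then worked.

**Not checked directly:** the third core's height in the trough. I judged it only from the top view, where the deck edge cuts it off. The finger force on each core was not measured either. At the end of each push the tool read about 1.2 N or less, and the 10 N force stop never triggered during a push.

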